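# Free the die cutter's guard, prop it open and take out the die

### The arm

A 6-joint arm with a two-finger parallel gripper is mounted at the origin on the work surface. World frame = base frame: x ahead of the robot, y to its left, z up, the work surface at z = 0. Lengths are in m, angles in rad, forces in N, time in s.
With the tool pointing down it reaches from about 0.275 to 0.725 m from the base axis. Payload 15.9 kg.
Tool frame: the origin (TCP) lies between the finger pads; the fingertips stand bot.tip_reach ahead of it and the grasp point (between the pads) lies 3 mm ahead of it (bot.tip_reach is the distance from the TCP to the fingertips, in m); z points along the fingers, x is the direction in which the jaws open and shut, and the axes are right-handed (so a half turn about z gives the same grasp; the last joint's range is limited). The gripper opens to 85 mm and grips with 20 to 120 N. Pads are 22 mm wide; open, the fingers measure 114 mm over their backs; the gripper's body (76 mm by 85 mm) begins 54 mm behind the grasp point. The pads swing forward as they close: fully open they stand 13 mm farther back than shut.
Start: joints at [-1.168, 0.213, -0.034, 1.323, 0, 1.571], TCP at [0.196, -0.46, 0.253] pointing down, gripper open.
Joint ranges: [-2.98, 2.98], [-0.74, 1.72], [-1.14, 1.35], [-2.1, 2.04], [-1.57, 1.44], [-3.14, 3.14]. Speed limits (rad/s): [1.89, 1.89, 2.39, 2.57, 3.14, 3.14].

### API

Orientations are given as a unit quaternion [w, x, y, z].
In Python, from cell import bot gives the robot as it stands.
- The arm moves only by the shell command python3 -m inch 'ROWS' [FORCE]. ROWS is a JSON object of lists of equal length, an entry for each row: "gripper": the finger opening in cm, from 0 to 8.54; "offset": the shift along the tool's x, y, z in cm, a list of three; "angular": the turn, a rotation vector about the tool's x, y, z in degrees, a list of three. A call has 1 to 8 rows; each row shifts and turns the commanded pose from where the row before left it, along the tool's axes as they then stand; what a row does not reach is not made up. A row lasts 1/8 s, in which the tool goes at most 62.5 mm and 10.7 degrees, less where a joint would pass 70% of its speed; a pose out of reach is approached as far as the arm can. A call is refused whole if a number of a shift passes 6.25 or a number of a turn 10.7, either way. A call with a gripper value outside its range is refused whole. The fingers move at their own pace and stop on an object; FORCE is the grip in N (left out, the last holds). Time passes only in rows, so rows that do not move let the fingers close. It gives the time, the measured TCP pose, the force and the opening at its end, in the units of the state.
- bot.state(): the state, without advancing time (a new reading comes with each control period).
- bot.camera(name): name is "scene" or "top" or "wrist"; returns the picture (400x640x3 uint8, red, green, blue); there is no depth.
- bot.get_calibration(name): a dict with "vfov" (degrees; the focal length in pixels is half the picture's height over the tangent of half this angle, whatever the lens; pixels are square), "cx", "cy" (the principal point, pixels), "dist" ([k1, k2, p1, p2, k3] as OpenCV has them; the pictures are not rectified), "R" (3x3) and "t" (3): a world point X has camera coordinates R X + t. Camera axes: x right, y down, z forward; pixel columns grow to the right and rows downward; lengths in m; the calibration is good to about 2 mm. A picture is of the moment at which its call begins: read the wrist's pose just before it. get_calibration takes no time and is no camera call; for the wrist camera it gives the pose at the moment of the call.
- bot.hand_in(): hands the job in, once; it reports no verdict.
The state is a dict: "t": time; "joints": joint angles; "dq": joint speeds; "tau": joint torques, N m; "position": TCP position; "eef_rot": TCP orientation; "ft_force": force on the tool from outside, world axes, zero at the start; "wrist_torque": the same for the moment, N m; "grip_width": finger opening in m.
Only numpy, scipy, OpenCV 4.12 (cv2) and the standard library are available. Lean on these libraries where they do the work, as an engineer would, in place of code of your own. Each camera call takes 0.05 s, during which the arm holds its last target.

### The job

Take the orange cutting die out of the blue die cutter and set it down gently, flat, on the middle of the green cutting mat. The clear guard over it may or may not be locked, and the unmarked black lock knob does not show which: try the guard, and if it is held do not force it, slide the knob to the other end of its slot. Raise the guard all the way so that its red stay drops into its notch, let go so that the guard stands propped on the stay, and leave it open like that, with the other things left where they are.

Things in the scene. Friction and masses are not known exactly. Their poses are not given: they have to be found in the camera images.
- cutter: Fixed blue die cutter, 210 x 357 x 80 mm high, yawed up to 0.2 rad. Origin on the table; x points away from the robot (front at x = -95 mm), y left. Rim and deck at z = 80. Open well: x -88..80, y -115..115, floor z = 12, under the guard. Right deck, y -205..-115, carries the lock knob; the left wall, y 124..152, carries the stay's track.
- guard_hinge (a point): Point on the guard's hinge line, which runs along the cutter's y axis at cutter x = 90, z = 80 mm (far side); y = 0.
- guard (a joint): Angle of the clear, yellow-edged guard (175 x 232 x 6 mm, 0.35 kg): 0 shut, grows as its front rises, stop at 1.47 rad. It falls shut unless the stay holds it. Locked, it gives a few mm (up to 0.03 rad), then is held; free, it needs about 2 N at the handle. Lifted to 1.44 rad, the stay has dropped behind its step; lowered again, the guard rests on it at about 1.31 rad.
- guard_bar (a point): Centre of the guard's black round handle bar, 12 mm thick, 100 mm long (85 clear), parallel to the hinge and 230 mm from it (4 mm above the hinge plane when shut); moves with the guard. Shut, it lies 84 mm above the table, 39 mm clear ahead of the cutter's front, open below: grip it from above, one finger before and one behind; it can turn in the grip as the guard swings.
- stay_foot (a point): Foot centre of the red stay, a rod 100 mm long, 8 mm thick, hinged on the guard's left edge. The foot slides by itself along the cutter's left wall as the guard rises, then drops onto a short steel ramp behind a step: 84 mm above the table on the track, 75 mm once the guard rests on it there.
- lock (a joint): Lock knob position: 0 at the slot's end nearest the robot (starts there), 0.040 m at the far end, along the cutter's +x. About 3 N moves it; it stays where left. One end, either one, may hold the guard, the other frees it; this differs each time and cannot be seen; it may be free at both. If held, move the knob at least 32 mm to free it.
- lock_knob (a point): Top centre of the black upright lock knob, 24 mm diameter, top 43 mm above the deck (123 mm above the table), at cutter y = -165 mm and x = -30 mm (joint 0) to +10 mm (joint 0.04). It has a steel foot ring 34 mm in diameter, 7 mm high. It can be pushed along with a closed gripper from either side.
- die: Orange cutting die, 0.4 kg (varies): plate 50 mm (its x) x 110 mm (its y), 22 mm high including the steel blades below, with an upright orange grip web on top, 16 mm (x) x 80 mm (y), from 22 to 58 mm above the underside. Origin at the centre of the underside. It lies in the well.
- mat: Fixed green cutting mat with white grid lines, 200 mm (x) x 180 mm (y) x 4 mm, to the right of the cutter. Origin at the centre of its underside on the table.
- tin: Small brass tin, 42 mm diameter, 28 mm high, in the left far corner of the well. Leave it there. Origin at the centre of its underside.
- cone: Purple thread cone, 70 mm diameter, 142 mm high. Leave alone.
- mallet: Wooden mallet, 210 mm long, lying at the left. Leave alone.
- mug: White mug, 90 mm high. Leave alone.
- jar: Amber jar with black lid, 80 mm high. Leave alone.
- scissors: Scissors with black handles, 200 mm long, lying at the right. Leave alone.

How it is judged:
On the way, in this order (a step that is already met when the one before it is completed fails the run):
1. the guard has been raised all the way, past the point where the stay drops (value of joint guard above 1.4 rad).
2. the guard stands still, let go, propped on its stay (value of joint guard between 1.25 and 1.38 rad and z of stay_foot in the frame of cutter below 0.079 m and contact force between the fingers and guard below 0.1 N), for 0.3 s.
3. the die has been lifted clear of the cutter (z of die in the frame of cutter above 0.085 m).
At the end, for the whole second after the job is handed in: The die lies still and upright on its base on the green mat, its centre within 40 mm of the mat's centre, and the guard stands propped on its stay (guard angle 1.25 to 1.38 rad, stay foot down behind its step) (horizontal distance between die and mat below 0.04 m and z of die in the frame of mat below 0.008 m and angle between die's own z axis and vertical below 0.08 rad and linear speed of die below 0.02 m/s and value of joint guard between 1.25 and 1.38 rad and z of stay_foot in the frame of cutter below 0.079 m); the robot touches nothing.
It fails at once if the guard is forced against its lock (more than 60 N on the lock) (contact force between lock and guard above 60 N).
It fails at once if the die is dropped or slammed onto the mat (more than 90 N) (contact force between die and mat above 90 N).
It fails at once if the tin in the well is disturbed (moved 30 mm) (distance of tin from where it was at the start of the episode above 0.03 m).
It fails at once if another thing on the table is disturbed (moved 40 mm) (distance of any of cone, mallet, mug, jar, scissors from where it was at the start of the episode above 0.04 m).
It also fails if it takes over 72 s, if anything falls off the work surface, if the arm or the gripper's body presses on something with over 40 N, if the wrist force passes 120 N, or if a joint passes its speed limit or range.

## Working session

There is one attempt and no reset: what is moved stays moved. The work goes in short steps, Python scripts to look and compute and a shell command to move; the robot and the scene stay as the last step left them, time stands still between calls to the robot, and variables do not carry over. Pictures are saved under pics/ and viewed, and the job is handed in when it is done.

```bash
ls; mkdir -p pics
python3 - <<'E'
from cell import bot
import cv2
s=bot.state(); print(s); print(bot.tip_reach)
for n in ["scene","top","wrist"]:
    im=bot.camera(n); cv2.imwrite(f"pics/{n}0.png",im[:,:,::-1])
    c=bot.get_calibration(n); print(n,c)
E
```

```text
pics
{'t': 0.0, 'joints': array([-1.16800387e+00,  2.13358421e-01, -3.50344461e-02,  1.32348724e+00,
        1.48034480e-05,  1.57082978e+00]), 'dq': array([ 7.94094937e-04, -8.59739975e-06,  1.33199583e-03, -2.51388689e-04,
       -9.72077843e-04,  3.08352316e-04]), 'tau': array([-9.45765933e-04, -6.86161923e+01,  4.87120306e+01,  1.75747450e-02,
        2.87507874e-05, -9.03132536e-05]), 'position': array([ 0.19588087, -0.4597074 ,  0.25282479]), 'eef_rot': array([-3.04946694e-04,  8.34253452e-01, -5.51380889e-01, -4.48001095e-04]), 'ft_force': array([-0.17112273,  0.0788219 , -0.2589388 ]), 'wrist_torque': array([-0.05016819, -0.03305713,  0.0470225 ]), 'grip_width': 0.08532065859846266}
0.022
scene {'vfov': 47.007914762294185, 'cx': 326.3898525297533, 'cy': 194.40676373438842, 'dist': array([-0.01513922,  0.        ,  0.        ,  0.        ,  0.        ]), 'R': array([[ 0.76200732,  0.64749885, -0.00949094],
       [ 0.39810436, -0.47996695, -0.78175741],
       [-0.51074236,  0.59192648, -0.62351045]]), 't': array([-0.40235841, -0.15914172,  1.87084315])}
top {'vfov': 46.31436766080185, 'cx': 317.46604136044016, 'cy': 202.92122919130935, 'dist': array([-0.07160938,  0.        ,  0.        ,  0.        ,  0.        ]), 'R': array([[-0.02523565, -0.99966915, -0.00497531],
       [-0.99532335,  0.02558954, -0.0931483 ],
       [ 0.09324479,  0.00260138, -0.99563982]]), 't': array([-0.00849374,  0.57502259,  1.45371698])}
wrist {'vfov': 60.97232745616075, 'cx': 318.5308679667107, 'cy': 200.27478138752238, 'dist': array([0.00484149, 0.        , 0.        , 0.        , 0.        ]), 'R': array([[ 3.92214970e-01, -9.19873568e-01, -1.88996282e-04],
       [-8.70019543e-01, -3.71024955e-01,  3.24663638e-01],
       [-2.98719622e-01, -1.27173509e-01, -9.45829523e-01]]), 't': array([-0.49953731, -0.04331761,  0.38021928])}
```

View pics/scene0.png

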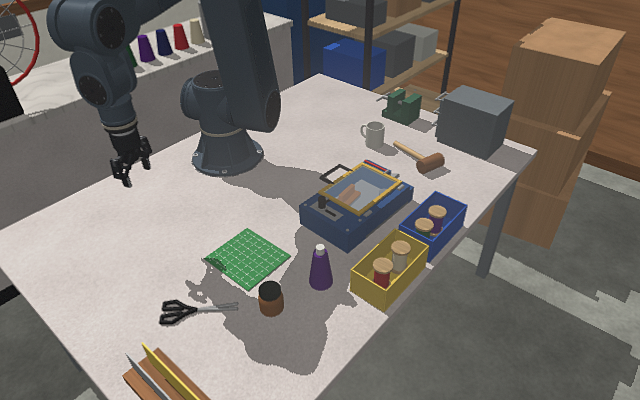

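View pics/top0.png

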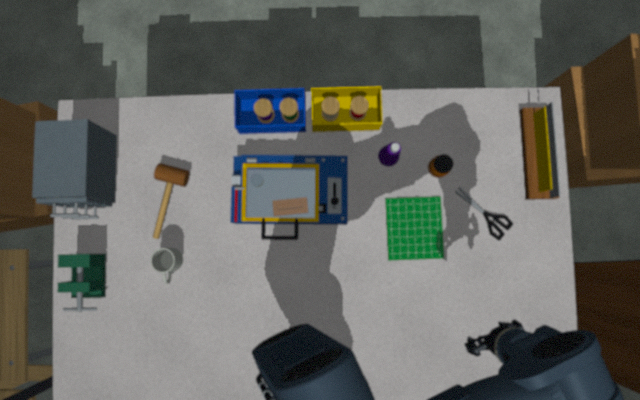

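View pics/wrist0.png

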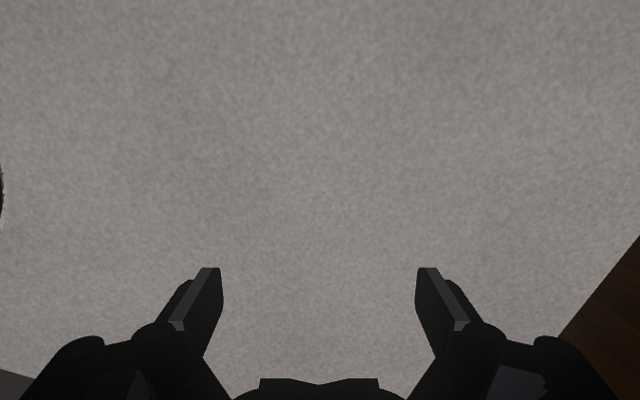

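The top view shows the cutter around (290,188), the guard's yellow frame at (280,192), the bar at (280,229), the mat at (414,228) and the cone at (390,154). I'll write helpers and zoom in.

```bash
cat > h.py <<'E'
import numpy as np, cv2
from cell import bot
def K(c):
    f=200/np.tan(np.radians(c['vfov']/2)); return np.array([[f,0,c['cx']],[0,f,c['cy']],[0,0,1.]])
def ray(c,px):
    p=cv2.undistortPoints(np.array(px,float).reshape(-1,1,2),K(c),np.array(c['dist']))[:,0]
    R=np.array(c['R']);t=np.array(c['t'])
    d=np.c_[p,np.ones(len(p))]@R
    return -R.T@t,d/np.linalg.norm(d,axis=1)[:,None]
def onz(c,px,z):
    o,d=ray(c,px); return o+d*((z-o[2])/d[:,2])[:,None]
def proj(c,X):
    R=np.array(c['R']);X=np.array(X,float).reshape(-1,3)
    return cv2.projectPoints(X,cv2.Rodrigues(R)[0],np.array(c['t']),K(c),np.array(c['dist']))[0][:,0]
def tri(c1,p1,c2,p2):
    o1,d1=ray(c1,[p1]);o2,d2=ray(c2,[p2]);d1=d1[0];d2=d2[0]
    A=np.c_[d1,-d2];s=np.linalg.lstsq(A,o2-o1,rcond=None)[0]
    a=o1+s[0]*d1;b=o2+s[1]*d2
    return (a+b)/2,np.linalg.norm(a-b)
def crop(im,x0,y0,x1,y1,k,fn):
    cv2.imwrite(fn,cv2.resize(im[y0:y1,x0:x1,::-1],None,fx=k,fy=k,interpolation=cv2.INTER_CUBIC))
E
python3 - <<'E'
from h import *
im=cv2.imread('pics/top0.png')[:,:,::-1]
crop(im,220,140,380,250,5,'pics/top0z.png')
im2=cv2.imread('pics/scene0.png')[:,:,::-1]
crop(im2,290,150,430,255,5,'pics/scene0z.png')
c=bot.get_calibration('top')
hsv=cv2.cvtColor(np.ascontiguousarray(im),cv2.COLOR_RGB2HSV)
def m(lo,hi,roi):
    k=cv2.inRange(hsv,lo,hi); z=np.zeros_like(k); x0,y0,x1,y1=roi; z[y0:y1,x0:x1]=k[y0:y1,x0:x1]; return z
for n,lo,hi,roi,z in [('mat',(45,80,40),(80,255,255),(370,180,460,275),.004),('cutterblue',(100,80,30),(125,255,255),(225,148,355,230),.08),('yellow',(18,100,80),(35,255,255),(225,148,355,235),.086)]:
    k=m(lo,hi,roi); cs,_=cv2.findContours(k,cv2.RETR_EXTERNAL,cv2.CHAIN_APPROX_NONE)
    P=np.vstack([q for q in cs if cv2.contourArea(q)>20]).astype(np.float32)
    W=onz(c,P[:,0],z)[:,:2].astype(np.float32)
    r=cv2.minAreaRect(W); print(n,r,cv2.minAreaRect(P))
E
```

```text
mat ((0.48889195919036865, -0.3316150903701782), (0.19823700189590454, 0.17820711433887482), 0.4320012927055359) ((414.36114501953125, 227.8899688720703), (61.838897705078125, 55.61273193359375), 87.79740142822266)
cutterblue ((0.6160925030708313, 0.06252562254667282), (0.3555401861667633, 0.2091931700706482), 87.89768981933594) ((289.20269775390625, 188.77297973632812), (116.18021392822266, 67.79531860351562), 0.6740369200706482)
yellow ((0.6059399843215942, 0.09099743515253067), (0.2339697629213333, 0.1782200038433075), 88.4255142211914) ((279.5, 192.0), (58.0, 77.0), 90.0)
```

View pics/top0z.png

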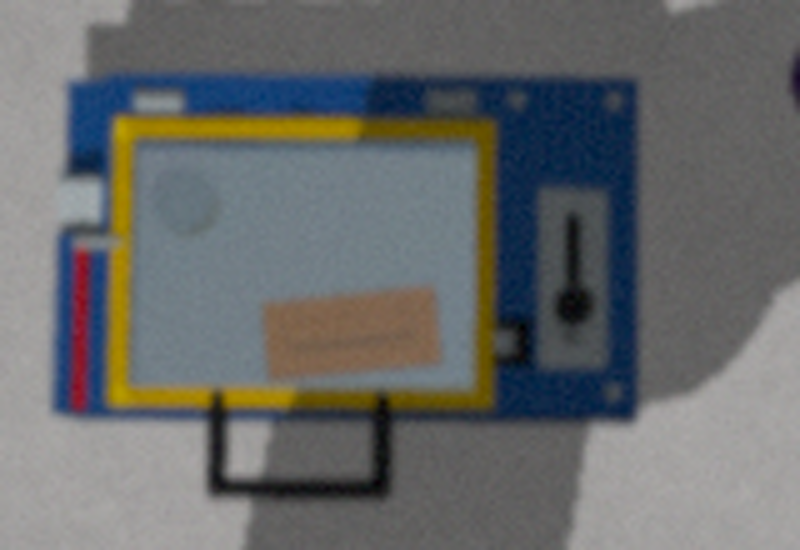

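View pics/scene0z.png

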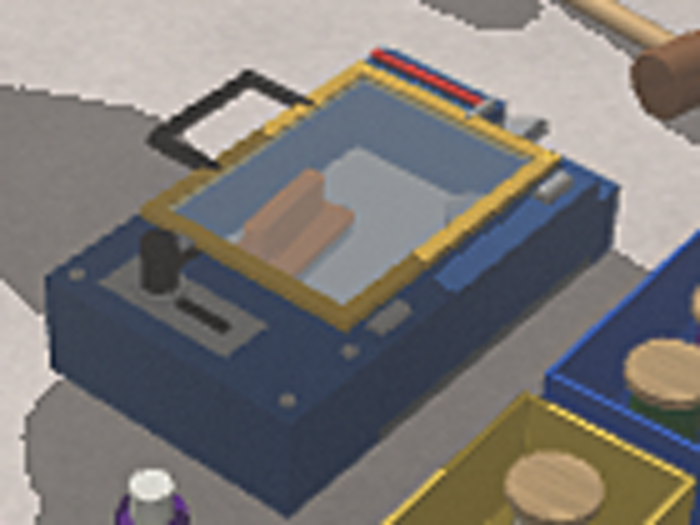

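Measured: the cutter origin is about (0.605, 0.090) with yaw about -1.9°. Both rectangles match the given sizes (357x210 and 232x175). The mat centre is (0.489, -0.332), sized 198x178. Next I turn the tool to the cutter's yaw.

```bash
python3 -m inch '{"gripper":[8.5,8.5,8.5,8.5,8.5,8.5,8.5,8.5],"offset":[[0,0,0],[0,0,0],[0,0,0],[0,0,0],[0,0,0],[0,0,0],[0,0,0],[0,0,0]],"angular":[[0,0,-8.13],[0,0,-8.13],[0,0,-8.13],[0,0,-8.13],[0,0,-8.13],[0,0,-8.13],[0,0,-8.13],[0,0,-8.13]]}' 30
python3 - <<'E'
from h import *
s=bot.state();print(s['joints'],s['t'])
from scipy.spatial.transform import Rotation as Ro
q=s['eef_rot'];R=Ro.from_quat([q[1],q[2],q[3],q[0]]).as_matrix()
for n,T in [('bar view',[.40,.092,.26])]:
    print(n,R.T@(np.array(T)-s['position'])*100); print(np.degrees(np.arctan2(R[1,0],R[0,0])))
E
```

```text
t: 1.15
position: [0.196, -0.4599, 0.2531]
eef_rot: [-0.0, 1.0, -0.014, -0.0]
ft_force: [-0.5, -0.2, 0.3]
grip_width: 0.0851
[-1.16798702e+00  2.13132143e-01 -3.46970059e-02  1.32346186e+00
  1.30410010e-05  4.30967976e-01] 1.15
bar view [ 18.84270798 -55.7386232   -0.67113401]
-1.613370548843988
```

```bash
python3 -m inch '{"gripper":[4,4,4,4,4,4,4,4],"offset":[[2.3,-5.09,0],[2.3,-5.09,0],[2.3,-5.09,0],[2.3,-5.09,0],[2.3,-5.09,0],[2.3,-5.09,0],[2.3,-5.09,0],[2.3,-5.09,0]],"angular":[[0,0,0],[0,0,0],[0,0,0],[0,0,0],[0,0,0],[0,0,0],[0,0,0],[0,0,0]]}'; python3 -m inch '{"gripper":[4,4,4,4],"offset":[[2.3,-5.09,0],[2.3,-5.09,0],[2.3,-5.09,0],[0,0,0]],"angular":[[0,0,0],[0,0,0],[0,0,0],[0,0,0]]}';python3 - <<'E'
from h import *
s=bot.state();print(s['position'],s['grip_width'])
c=bot.get_calibration('wrist');im=bot.camera('wrist');cv2.imwrite('pics/w1.png',im[:,:,::-1])
import pickle;pickle.dump(c,open('w1.pkl','wb'))
print(-c['R'].T@c['t'])
E
```

```text
t: 2.15
position: [0.3937, -0.0572, 0.2534]
eef_rot: [0.0, 1.0, -0.016, 0.0]
ft_force: [1.8, -0.5, 0.4]
grip_width: 0.0401
t: 2.65
position: [0.468, 0.0942, 0.2525]
eef_rot: [-0.0, 1.0, -0.014, -0.0]
ft_force: [0.3, 0.0, -0.1]
grip_width: 0.0399
[0.46795559 0.09417584 0.25253573] 0.039924269183393174
[0.46915409 0.17778498 0.37320388]
```

View pics/w1.png

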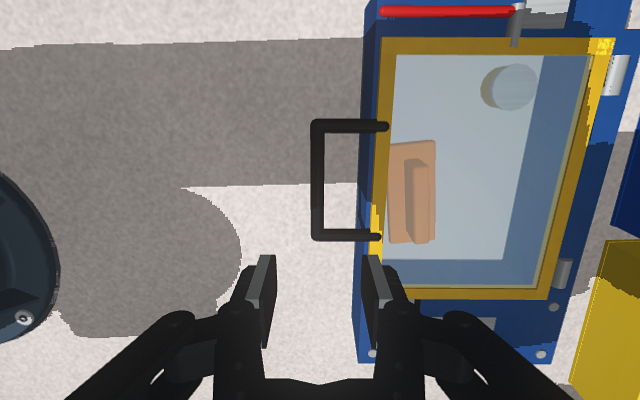

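The wrist view shows the bar from (317,121) to (317,239). The yellow frame's corners are near (383,38), (614,40) and (547,299), and the die web is at about (416,215).

Run:
```python
from h import *
import pickle
c=pickle.load(open('w1.pkl','rb'));im=cv2.imread('pics/w1.png')
hsv=cv2.cvtColor(im,cv2.COLOR_BGR2HSV)
B=onz(c,[(317,121),(317.5,180),(317.5,239)],.084);print('bar',B)
F=onz(c,[(383,38),(614,40),(547,299),(372,292)],.083);print('frame',F, [np.linalg.norm(F[i]-F[i-1]) for i in range(4)])
C=onz(c,[(352,363),(550,363)],.08);print('cutter right corners',C)
k=cv2.inRange(im,(0,0,0),(60,60,60))[125:235,300:335]
for y in (130,150,180,210,228):
    xs=np.where(im[y,300:335].max(axis=1)<70)[0]+300;print(y,xs.min(),xs.max(),onz(c,[(xs.mean(),y)],.084)[0])
# die under (well floor z=.012)
k=cv2.inRange(hsv,(3,50,60),(18,255,255));k[:,:387]=0;k[:130]=0;k[260:]=0;k[:,450:]=0
cs,_=cv2.findContours(k,cv2.RETR_EXTERNAL,cv2.CHAIN_APPROX_NONE);q=max(cs,key=cv2.contourArea);print(cv2.minAreaRect(q))
crop(im[:,:,::-1],360,20,640,310,2.5,'pics/w1z.png')
```

```text
bar [[0.46703004 0.14814227 0.084     ]
 [0.46593812 0.0972155  0.084     ]
 [0.46424189 0.03994888 0.084     ]]
frame [[ 0.5200469   0.2094601   0.083     ]
 [ 0.69867824  0.20254866  0.083     ]
 [ 0.69190167 -0.03307631  0.083     ]
 [ 0.51673753 -0.02011443  0.083     ]] [np.float64(0.22959838402568986), np.float64(0.1787649937155284), np.float64(0.23572239353258753), np.float64(0.1756430696632259)]
cutter right corners [[ 0.49740575 -0.11189829  0.08      ]
 [ 0.71278394 -0.11757674  0.08      ]]
130 310 334 [0.47100716 0.14062526 0.084     ]
150 311 323 [0.46629849 0.12384494 0.084     ]
180 311 323 [0.46549721 0.09722812 0.084     ]
210 311 323 [0.46464671 0.06897294 0.084     ]
228 311 323 [0.46411094 0.05117216 0.084     ]
((410.5, 191.49996948242188), (102.99998474121094, 46.99999237060547), 90.0)
```

View pics/w1z.png

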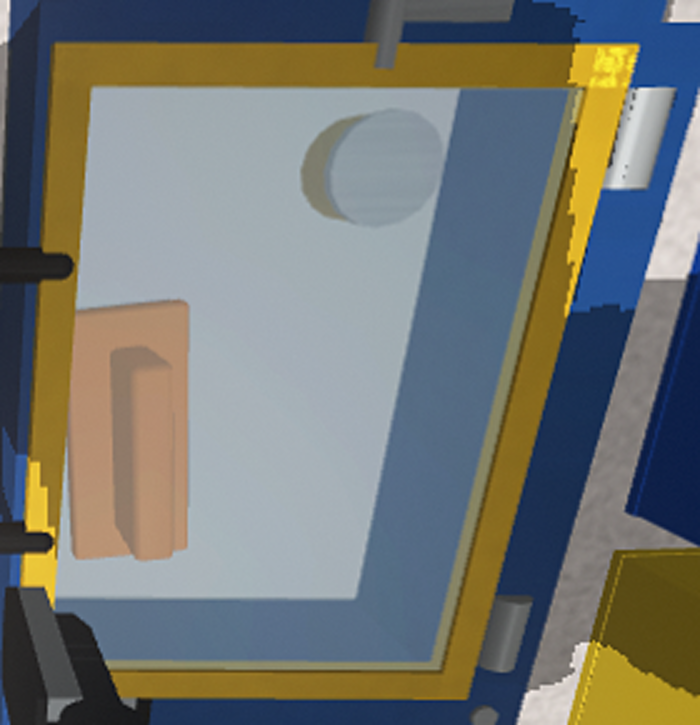

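Bar centre is (0.4657, 0.095), running at -1.7°, and its width matches. The tool yaw is -1.6°. I'll descend over it and grip lightly.

```bash
python3 -m inch '{"gripper":[4,4,4,4,4],"offset":[[-0.23,0,4.2],[0,0,4.2],[0,0,4.2],[0,0,4.1],[0,0,0]],"angular":[[0,0,0],[0,0,0],[0,0,0],[0,0,0],[0,0,0]]}'; python3 -m inch '{"gripper":[0.8,0.8,0.8,0.8,0.8,0.8],"offset":[[0,0,0],[0,0,0],[0,0,0],[0,0,0],[0,0,0],[0,0,0]],"angular":[[0,0,0],[0,0,0],[0,0,0],[0,0,0],[0,0,0],[0,0,0]]}' 25
python3 - <<'E'
from h import *
s=bot.state();print(s['position'],s['ft_force'])
im=bot.camera('wrist');cv2.imwrite('pics/w2.png',im[:,:,::-1])
E
```

```text
t: 3.32
position: [0.4627, 0.0901, 0.0845]
eef_rot: [0.001, 1.0, -0.017, -0.002]
ft_force: [-0.5, 0.4, 1.1]
grip_width: 0.04
t: 4.08
position: [0.4662, 0.0913, 0.088]
eef_rot: [-0.0, 1.0, -0.016, 0.002]
ft_force: [-0.2, -3.9, 9.8]
grip_width: 0.0112
[0.46619148 0.09133486 0.08802373] [-0.24879129 -3.87617791  9.77274298]
```

View pics/w2.png

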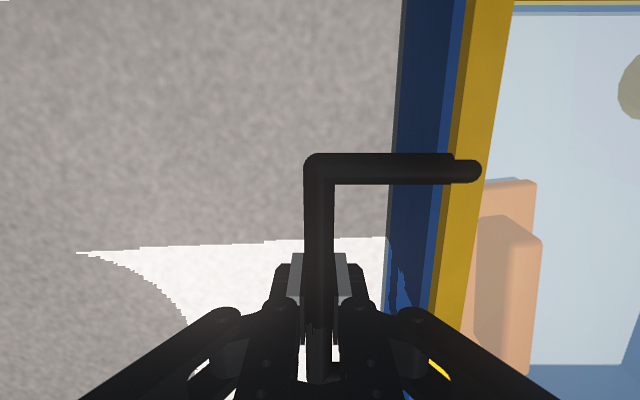

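The bar is gripped at 11.2 mm and runs between the pads. Now a gentle lift try.

```bash
for i in 1 2 3 4 ; do python3 -m inch '{"gripper":[0.8],"offset":[[0,0,-0.3]],"angular":[[0,0,0]]}' ; done
```

```text
t: 4.25
position: [0.4662, 0.0913, 0.0905]
eef_rot: [0.0, 1.0, -0.017, 0.001]
ft_force: [6.2, -2.8, -1.8]
grip_width: 0.011
t: 4.38
position: [0.4662, 0.0913, 0.0933]
eef_rot: [0.0, 1.0, -0.017, 0.001]
ft_force: [11.0, -1.8, -17.0]
grip_width: 0.0108
t: 4.5
position: [0.4662, 0.0913, 0.0956]
eef_rot: [0.0, 1.0, -0.017, 0.001]
ft_force: [16.2, -0.1, -32.8]
grip_width: 0.0105
t: 4.62
position: [0.4662, 0.0913, 0.0981]
eef_rot: [0.0, 1.0, -0.016, 0.001]
ft_force: [20.5, -0.1, -37.1]
grip_width: 0.0111
```

It's held: the pull reached 37 N, more than I wanted, so that's enough. I'll lower it and release.

```bash
python3 -m inch '{"gripper":[0.8,0.8,0.8],"offset":[[0,0,0.6],[0,0,0.5],[0,0,0]],"angular":[[0,0,0],[0,0,0],[0,0,0]]}'; python3 -m inch '{"gripper":[4,4,4,4],"offset":[[0,0,0],[0,0,0],[0,0,0],[0,0,0]],"angular":[[0,0,0],[0,0,0],[0,0,0],[0,0,0]]}'; python3 -m inch '{"gripper":[4,4,3,0,0,0],"offset":[[0,0,-4],[0,0,-5],[0,0,-3],[0,0,0],[0,0,0],[0,0,0]],"angular":[[0,0,0],[0,0,0],[0,0,0],[0,0,0],[0,0,0],[0,0,0]]}'
python3 - <<'E'
from h import *
im=bot.camera('wrist');cv2.imwrite('pics/w3.png',im[:,:,::-1])
c=bot.get_calibration('wrist');import pickle;pickle.dump(c,open('w3.pkl','wb'))
E
```

```text
t: 5.0
position: [0.4662, 0.0915, 0.089]
eef_rot: [-0.0, 1.0, -0.016, 0.002]
ft_force: [-0.5, -2.8, 11.8]
grip_width: 0.0108
t: 5.5
position: [0.4649, 0.0914, 0.0873]
eef_rot: [0.0, 1.0, -0.016, -0.0]
ft_force: [0.6, 0.3, -0.9]
grip_width: 0.0401
t: 6.25
position: [0.4644, 0.0913, 0.2063]
eef_rot: [0.0, 1.0, -0.016, -0.001]
ft_force: [-0.7, 0.2, 0.1]
grip_width: -0.0
```

View pics/w3.png

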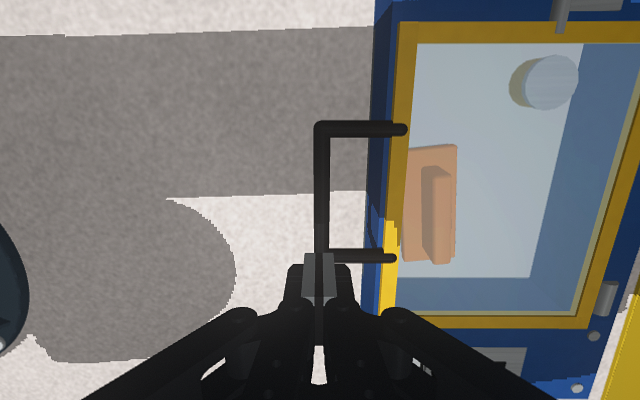

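Run:
```python
from h import *
c=bot.get_calibration('top');cs=bot.get_calibration('scene')
print('top', onz(c,[(334.6,200.6)],.123), proj(c,[[.5707,-.0735,.123]]), proj(c,[[.5707,-.0735,.08]]))
print(proj(cs,[[.5707,-.0735,.123]]), 'scene seen',290+158/5,150+236/5)
```

```text
top [[ 0.57120867 -0.07427491  0.123     ]] [[334.34330278 200.77761876]] [[333.90717911 202.1541983 ]]
[[321.27173258 196.66898589]] scene seen 321.6 197.2
```

```bash
python3 -m inch '{"gripper":[0,0,0,0,0,0,0],"offset":[[1.86,5.4,0],[1.86,5.4,0],[1.86,5.4,0],[0,0,0],[0,0,4.3],[0,0,4.3],[0,0,0]],"angular":[[0,0,0],[0,0,0],[0,0,0],[0,0,0],[0,0,0],[0,0,0],[0,0,0]]}'
python3 - <<'E'
from h import *
im=bot.camera('wrist');cv2.imwrite('pics/w4.png',im[:,:,::-1])
im=bot.camera('scene');crop(im,290,130,430,235,5,'pics/s4.png')
E
```

```text
t: 7.18
position: [0.513, -0.0714, 0.1188]
eef_rot: [-0.0, 1.0, -0.016, -0.003]
ft_force: [-0.0, 0.0, 1.7]
grip_width: -0.0001
```

View pics/w4.png

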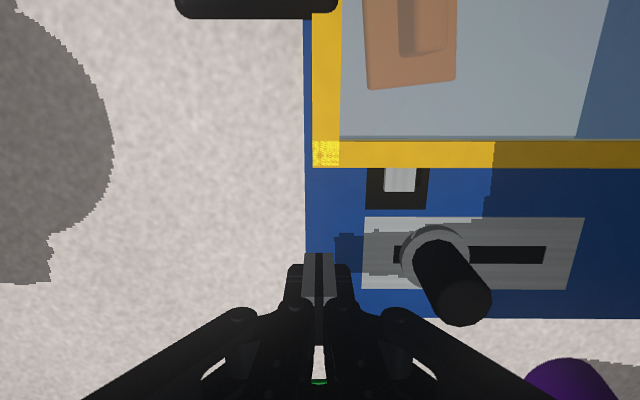

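View pics/s4.png

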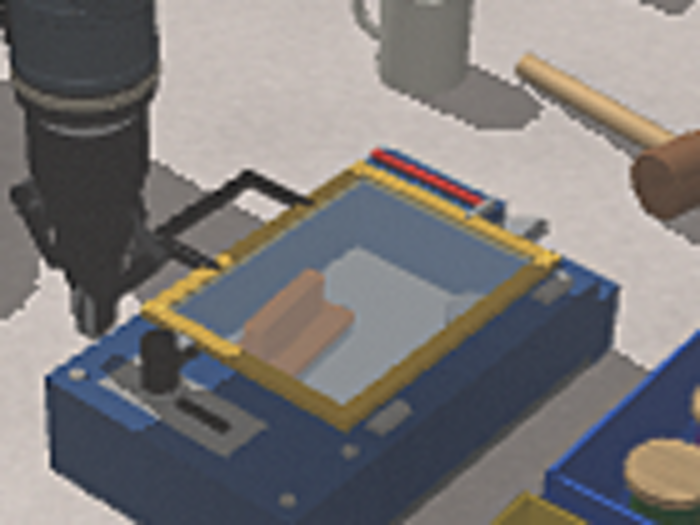

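The closed gripper is behind the knob, with the knob top at (465,305) in the wrist view, in line with the slot. I'll push along +x.

```bash
python3 -m inch '{"gripper":[0,0],"offset":[[1.2,0,0],[1.2,0,0]],"angular":[[0,0,0],[0,0,0]]}'; for i in 1 2; do python3 -m inch '{"gripper":[0,0],"offset":[[0.8,0,0],[0.8,0,0]],"angular":[[0,0,0],[0,0,0]]}'; done
```

```text
t: 7.52
position: [0.5412, -0.0732, 0.1227]
eef_rot: [0.0, 1.0, -0.016, 0.001]
ft_force: [0.9, 0.2, 0.4]
grip_width: 0.0002
t: 7.78
position: [0.5558, -0.0737, 0.1214]
eef_rot: [-0.0, 1.0, -0.016, -0.0]
ft_force: [-3.3, -0.2, 3.0]
grip_width: 0.0001
t: 8.02
position: [0.5718, -0.0742, 0.1213]
eef_rot: [-0.0, 1.0, -0.016, -0.0]
ft_force: [-3.1, 0.5, 2.9]
grip_width: -0.0003
```

```bash
for i in 1 2 3 4 5; do python3 -m inch '{"gripper":[0],"offset":[[0.3,0,0]],"angular":[[0,0,0]]}'; done
```

```text
t: 8.15
position: [0.5748, -0.0743, 0.1212]
eef_rot: [0.0, 1.0, -0.016, -0.0]
ft_force: [-3.9, -0.7, 1.6]
grip_width: -0.0001
t: 8.28
position: [0.5774, -0.0744, 0.1212]
eef_rot: [-0.0, 1.0, -0.016, -0.0]
ft_force: [-2.6, 0.5, 1.2]
grip_width: 0.0001
t: 8.4
position: [0.5804, -0.0745, 0.1213]
eef_rot: [0.0, 1.0, -0.016, -0.0]
ft_force: [-2.3, -0.2, 0.1]
grip_width: 0.0002
t: 8.52
position: [0.5834, -0.0746, 0.1213]
eef_rot: [0.0, 1.0, -0.016, -0.0]
ft_force: [-2.3, 0.6, 0.8]
grip_width: 0.0002
t: 8.65
position: [0.5858, -0.0747, 0.1211]
eef_rot: [-0.0, 1.0, -0.016, -0.001]
ft_force: [-18.4, -0.0, 9.9]
grip_width: 0.0001
```

The end stop is reached after about 41 mm of travel. I'll back off and return over the bar.

```bash
python3 -m inch '{"gripper":[0,0,0,4,4,4,4,4],"offset":[[-2.0,0,0],[0,0,-4.2],[0,0,-4.2],[-2.65,-4.12,0],[-2.65,-4.12,0],[-2.65,-4.12,0],[-2.65,-4.12,0],[0,0,0]],"angular":[[0,0,0],[0,0,0],[0,0,0],[0,0,0],[0,0,0],[0,0,0],[0,0,0],[0,0,0]]}'; python3 -m inch '{"gripper":[4,4],"offset":[[0,0,0],[0,0,0]],"angular":[[0,0,0],[0,0,0]]}'
python3 - <<'E'
from h import *
s=bot.state();print(s['position'])
c=bot.get_calibration('wrist')
im=bot.camera('wrist');cv2.imwrite('pics/w5.png',im[:,:,::-1])
for y in (150,180,210):
    xs=np.where(im[y,290:345].max(axis=1)<70)[0]+290;print(y,xs.min(),xs.max(),onz(c,[(xs.mean(),y)],.084)[0])
im=bot.camera('top');crop(im,220,140,380,250,5,'pics/t5.png')
E
```

```text
t: 9.65
position: [0.4649, 0.0964, 0.2058]
eef_rot: [-0.0, 1.0, -0.015, 0.0]
ft_force: [1.0, -0.6, 0.6]
grip_width: 0.04
t: 9.9
position: [0.4665, 0.0935, 0.2053]
eef_rot: [0.0, 1.0, -0.017, 0.0]
ft_force: [0.2, -0.6, -1.2]
grip_width: 0.0399
[0.46645851 0.09350296 0.20531068]
150 310 326 [0.46630262 0.13190123 0.084     ]
180 311 326 [0.46590882 0.10962294 0.084     ]
210 311 326 [0.46511061 0.08598515 0.084     ]
```

View pics/w5.png

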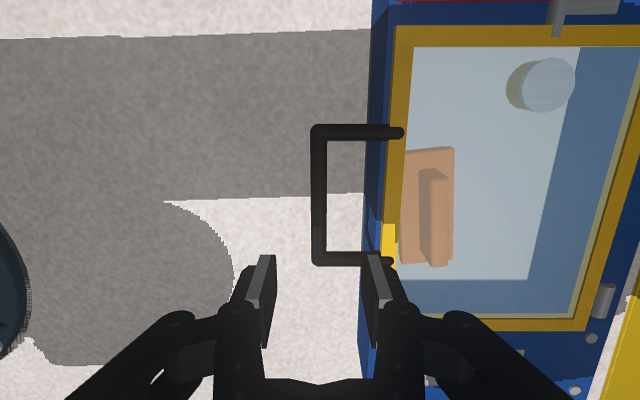

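View pics/t5.png

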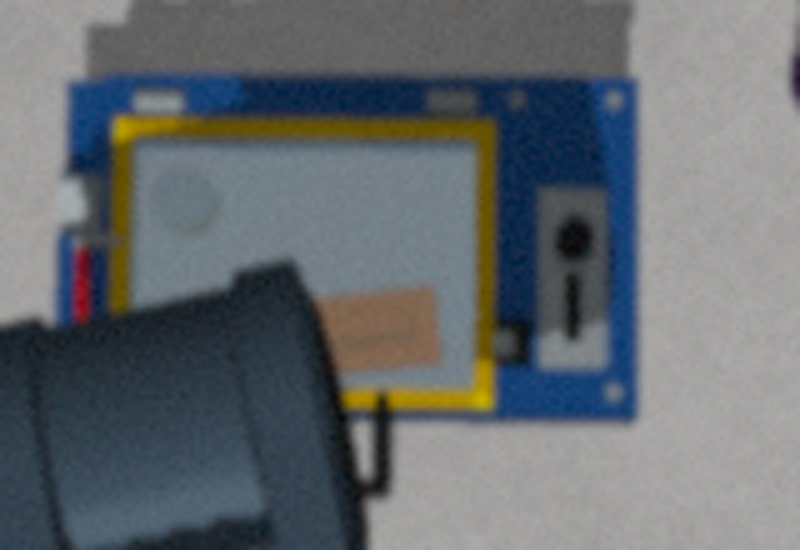

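In the top view the knob has moved to the far end (573,238). Descend, grip and try again in smaller steps.

```bash
python3 -m inch '{"gripper":[4,4,4,4],"offset":[[-0.05,0,4],[0,0,4],[0,0,3.8],[0,0,0]],"angular":[[0,0,0],[0,0,0],[0,0,0],[0,0,0]]}'; python3 -m inch '{"gripper":[0.8,0.8,0.8,0.8,0.8],"offset":[[0,0,0],[0,0,0],[0,0,0],[0,0,0],[0,0,0]],"angular":[[0,0,0],[0,0,0],[0,0,0],[0,0,0],[0,0,0]]}' 25;  for i in 1 2 3; do python3 -m inch '{"gripper":[0.8],"offset":[[0,0,-0.3]],"angular":[[0,0,0]]}' ; done
```

```text
t: 10.5
position: [0.4638, 0.0934, 0.0854]
eef_rot: [0.0, 1.0, -0.017, -0.002]
ft_force: [-0.8, -0.3, 0.7]
grip_width: 0.0402
t: 11.12
position: [0.4663, 0.0943, 0.0888]
eef_rot: [-0.0, 1.0, -0.016, 0.001]
ft_force: [-2.0, -1.4, 7.9]
grip_width: 0.011
t: 11.25
position: [0.4663, 0.0943, 0.0914]
eef_rot: [-0.0, 1.0, -0.016, 0.001]
ft_force: [4.1, -1.1, -2.3]
grip_width: 0.0109
t: 11.38
position: [0.4663, 0.0943, 0.0943]
eef_rot: [-0.0, 1.0, -0.016, 0.001]
ft_force: [5.6, -0.8, -1.9]
grip_width: 0.0108
t: 11.5
position: [0.4665, 0.0943, 0.0972]
eef_rot: [-0.0, 1.0, -0.016, 0.001]
ft_force: [7.8, -0.9, -3.3]
grip_width: 0.0104
```

This time it's free: 8 mm up with only 3 N, past the lock's play. I'll compute the arc.

Run:
```python
import numpy as np
f=lambda a:np.array([-.23*np.cos(a)+.004*np.sin(a), .23*np.sin(a)+.004*np.cos(a)])*100
ph=[.037]+list(np.arange(.15,1.4,.125))+[1.40,1.455,1.31]
for a,b in zip(ph,ph[1:]):
    d=f(b)-f(a);print(round(b,3),d.round(2),np.linalg.norm(d).round(2))
print(f(1.455)/100+[.6955,.08],f(1.31)/100+[.6955,.08])
```

```text
0.15 [0.29 2.58] 2.6
0.275 [0.65 2.8 ] 2.87
0.4 [1.   2.69] 2.87
0.525 [1.33 2.55] 2.87
0.65 [1.63 2.36] 2.87
0.775 [1.92 2.14] 2.87
0.9 [2.17 1.89] 2.87
1.025 [2.39 1.6 ] 2.87
1.15 [2.57 1.29] 2.87
1.275 [2.71 0.96] 2.87
1.4 [2.81 0.62] 2.87
1.455 [1.26 0.16] 1.27
1.31 [-3.28 -0.57] 3.33
[0.67289954 0.30892186] [0.64005923 0.30325394]
```

```bash
python3 -m inch '{"gripper":[0.8,0.8,0.8,0.8],"offset":[[0.29,0,-2.58],[0.65,0,-2.8],[1.0,0,-2.69],[1.33,0,-2.55]],"angular":[[0,0,0],[0,0,0],[0,0,0],[0,0,0]]}'; python3 -m inch '{"gripper":[0.8],"offset":[[0,0,0]],"angular":[[0,0,0]]}'
```

```text
t: 12.0
position: [0.4997, 0.0931, 0.2041]
eef_rot: [-0.0, 1.0, -0.016, 0.002]
ft_force: [29.9, 0.5, -21.4]
grip_width: 0.0108
t: 12.12
position: [0.5004, 0.0932, 0.2047]
eef_rot: [-0.0, 1.0, -0.017, 0.002]
ft_force: [10.6, 0.7, -7.7]
grip_width: 0.011
```

Run:
```python
from h import *
im=bot.camera('scene');crop(im,270,90,430,210,5,'pics/s6.png');print(bot.state()['ft_force'],bot.state()['wrist_torque'])
```

```text
[11.64519339 -0.25933842 -9.54907446] [ 0.0661275  -2.29508927  0.00482777]
```

View pics/s6.png

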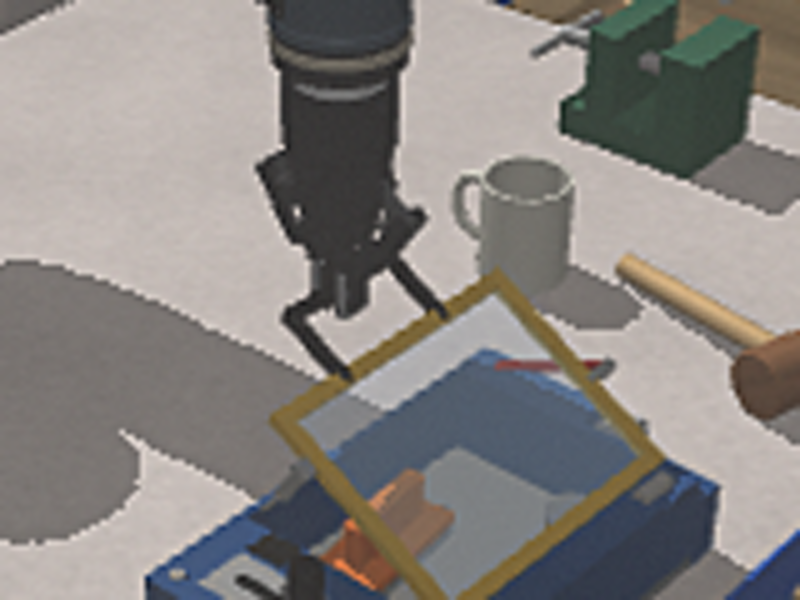

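The guard is following, at about 0.53 rad. Continue the arc.

```bash
python3 -m inch '{"gripper":[0.8,0.8,0.8,0.8,0.8],"offset":[[1.8,0,-2.3],[1.92,0,-2.14],[2.17,0,-1.89],[2.39,0,-1.6],[0,0,0]],"angular":[[0,0,0],[0,0,0],[0,0,0],[0,0,0],[0,0,0]]}'; python3 -m inch '{"gripper":[0.8,0.8,0.8],"offset":[[2.57,0,-1.29],[2.71,0,-0.96],[0,0,0]],"angular":[[0,0,0],[0,0,0],[0,0,0]]}'
```

```text
t: 12.8
position: [0.5815, 0.0905, 0.2839]
eef_rot: [-0.0, 1.0, -0.016, 0.001]
ft_force: [-10.0, -0.6, 16.4]
grip_width: 0.0113
t: 13.18
position: [0.6347, 0.0887, 0.3058]
eef_rot: [-0.0, 1.0, -0.017, 0.001]
ft_force: [-4.1, -0.7, 10.9]
grip_width: 0.0109
```

```bash
python3 -m inch '{"gripper":[0.8,0.8,0.8],"offset":[[1.8,0,-0.4],[1.6,0,-0.2],[0,0,0]],"angular":[[0,0,0],[0,0,0],[0,0,0]]}'; python3 -m inch '{"gripper":[0.8,0.8],"offset":[[0.3,0,0],[0,0,0]],"angular":[[0,0,0],[0,0,0]]}'
python3 - <<'E'
from h import *
im=bot.camera('scene');crop(im,290,60,450,180,5,'pics/s7.png')
E
```

```text
t: 13.55
position: [0.6683, 0.0875, 0.3115]
eef_rot: [-0.0, 1.0, -0.017, 0.001]
ft_force: [-0.2, 0.3, 8.6]
grip_width: 0.0108
t: 13.8
position: [0.6706, 0.0875, 0.3117]
eef_rot: [-0.0, 1.0, -0.016, 0.001]
ft_force: [-0.6, -1.2, 9.7]
grip_width: 0.0108
```

View pics/s7.png

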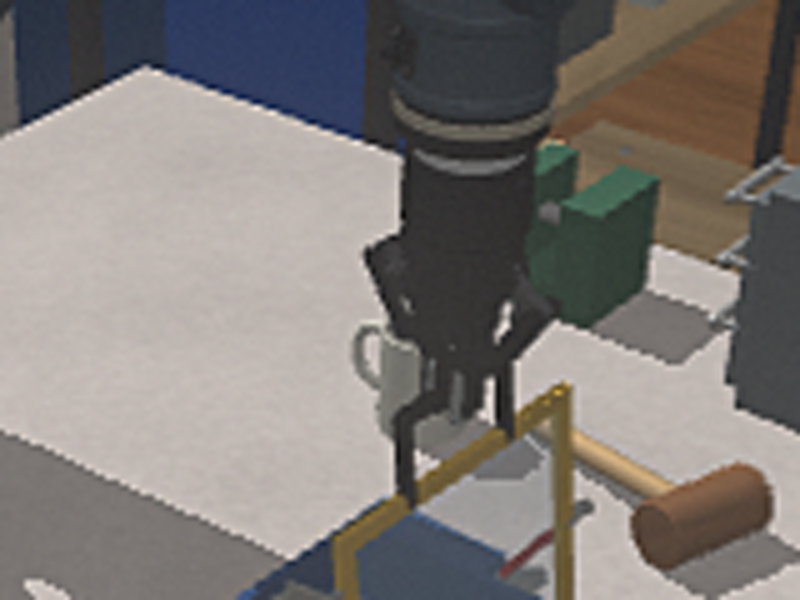

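Estimated angle is 1.445 rad. I'll nudge on until the stop at 1.47 is just felt.

```bash
for i in 1 2 3; do python3 -m inch '{"gripper":[0.8,0.8],"offset":[[0.2,0,0],[0,0,0]],"angular":[[0,0,0],[0,0,0]]}'; done
```

```text
t: 14.1
position: [0.6725, 0.0874, 0.3119]
eef_rot: [-0.0, 1.0, -0.016, 0.001]
ft_force: [-1.6, -0.5, 10.8]
grip_width: 0.0111
t: 14.35
position: [0.6746, 0.0874, 0.3122]
eef_rot: [-0.0, 1.0, -0.016, 0.001]
ft_force: [-2.3, -1.1, 13.1]
grip_width: 0.0111
t: 14.6
position: [0.6766, 0.0873, 0.3123]
eef_rot: [-0.0, 1.0, -0.016, 0.001]
ft_force: [-1.4, -0.3, 14.6]
grip_width: 0.0108
```

```bash
for i in 1 2; do python3 -m inch '{"gripper":[0.8,0.8],"offset":[[0.2,0,-0.1],[0,0,0]],"angular":[[0,0,0],[0,0,0]]}'; done
python3 - <<'E'
from h import *
im=bot.camera('scene');crop(im,330,110,450,200,6,'pics/s8.png')
im=bot.camera('wrist');cv2.imwrite('pics/w8.png',im[:,:,::-1])
E
```

```text
t: 14.85
position: [0.6772, 0.0873, 0.3124]
eef_rot: [-0.0, 1.0, -0.016, -0.001]
ft_force: [-12.6, -0.9, 10.2]
grip_width: 0.0111
t: 15.1
position: [0.6776, 0.0873, 0.3125]
eef_rot: [-0.0, 1.0, -0.016, -0.003]
ft_force: [-26.6, -0.6, 6.1]
grip_width: 0.011
```

View pics/s8.png

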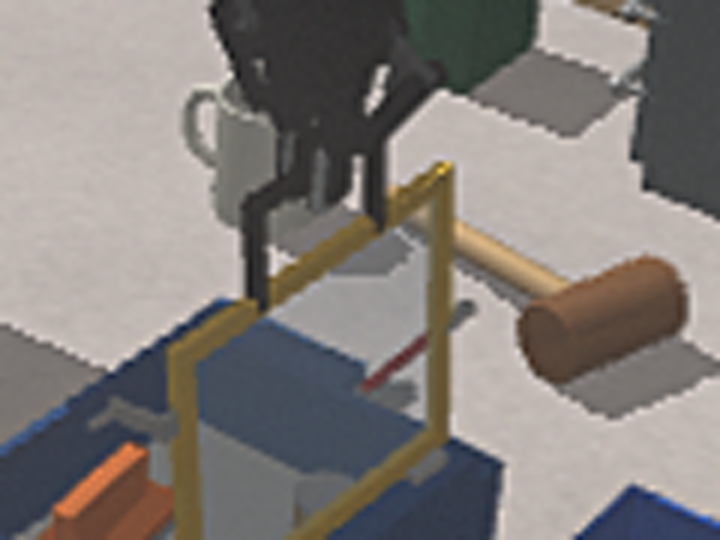

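View pics/w8.png

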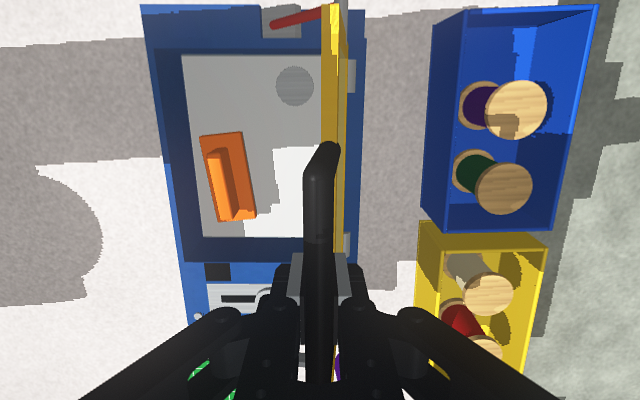

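The stop is felt at 27 N, and the stay looks dropped. Now I ease back towards 1.31.

```bash
python3 -m inch '{"gripper":[0.8,0.8,0.8],"offset":[[-1.4,0,0.2],[-1.4,0,0.3],[0,0,0]],"angular":[[0,0,0],[0,0,0],[0,0,0]]}'; for i in 1 2 3; do python3 -m inch '{"gripper":[0.8,0.8],"offset":[[-0.3,0,0.07],[0,0,0]],"angular":[[0,0,0],[0,0,0]]}'; done
```

```text
t: 15.58
position: [0.6518, 0.0881, 0.3086]
eef_rot: [-0.0, 1.0, -0.016, 0.001]
ft_force: [-1.9, -1.0, 10.1]
grip_width: 0.0108
t: 15.82
position: [0.6498, 0.0882, 0.308]
eef_rot: [-0.0, 1.0, -0.016, 0.001]
ft_force: [-2.9, -1.2, 13.0]
grip_width: 0.0112
t: 16.08
position: [0.6469, 0.0883, 0.3073]
eef_rot: [-0.0, 1.0, -0.016, 0.001]
ft_force: [-3.2, -0.8, 12.9]
grip_width: 0.011
t: 16.32
position: [0.6438, 0.0884, 0.3065]
eef_rot: [-0.0, 1.0, -0.016, 0.001]
ft_force: [-2.6, 0.2, 11.8]
grip_width: 0.0109
```

```bash
for i in 1 2; do python3 -m inch '{"gripper":[0.8,0.8],"offset":[[-0.2,0,0.05],[0,0,0]],"angular":[[0,0,0],[0,0,0]]}'; done
```

```text
t: 16.58
position: [0.6419, 0.0884, 0.3061]
eef_rot: [-0.0, 1.0, -0.016, 0.001]
ft_force: [-2.3, -0.5, 13.0]
grip_width: 0.0109
t: 16.82
position: [0.64, 0.0885, 0.3055]
eef_rot: [-0.0, 1.0, -0.016, 0.001]
ft_force: [-2.8, -0.4, 12.3]
grip_width: 0.011
```

```bash
for i in 1 2; do python3 -m inch '{"gripper":[0.8,0.8],"offset":[[-0.2,0,0.05],[0,0,0]],"angular":[[0,0,0],[0,0,0]]}'; done
python3 - <<'E'
from h import *
im=bot.camera('scene');crop(im,330,110,450,200,6,'pics/s9.png')
im=bot.camera('wrist');cv2.imwrite('pics/w9.png',im[:,:,::-1])
E
```

```text
t: 17.08
position: [0.6383, 0.0886, 0.3052]
eef_rot: [-0.0, 1.0, -0.016, 0.001]
ft_force: [0.7, -0.7, 12.6]
grip_width: 0.0114
t: 17.32
position: [0.6364, 0.0886, 0.3045]
eef_rot: [-0.0, 1.0, -0.016, 0.001]
ft_force: [1.5, -1.3, 10.5]
grip_width: 0.011
```

View pics/s9.png

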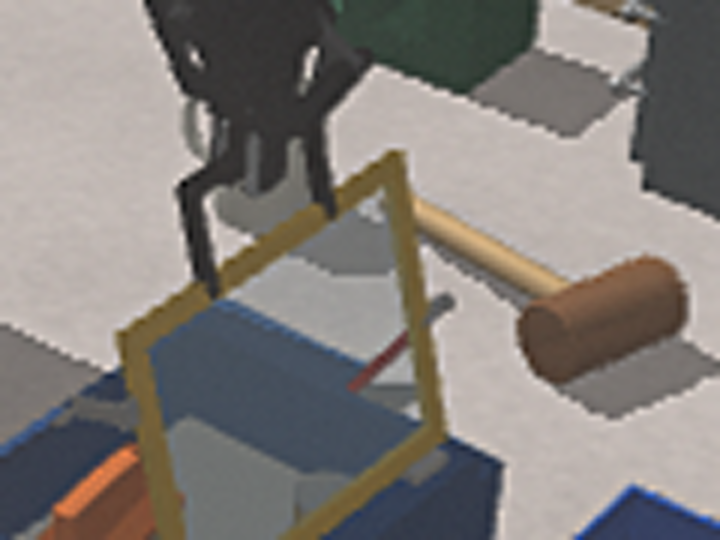

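View pics/w9.png

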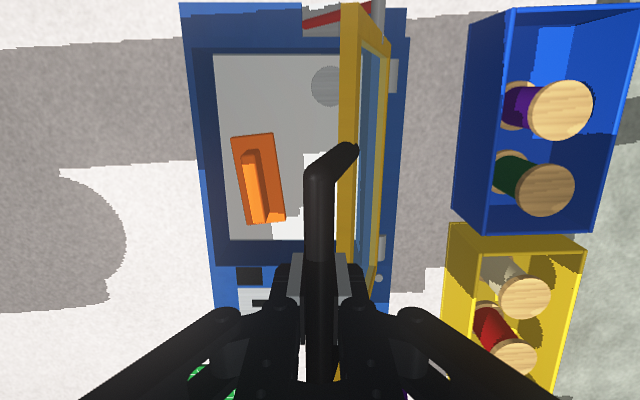

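```bash
for i in 1 2; do python3 -m inch '{"gripper":[0.8,0.8],"offset":[[-0.2,0,0.05],[0,0,0]],"angular":[[0,0,0],[0,0,0]]}'; done
```

```text
t: 17.68
position: [0.6347, 0.0886, 0.3041]
eef_rot: [-0.0, 1.0, -0.016, 0.002]
ft_force: [4.0, -2.3, 10.3]
grip_width: 0.0112
t: 17.92
position: [0.6329, 0.0886, 0.3036]
eef_rot: [-0.0, 1.0, -0.017, 0.002]
ft_force: [6.1, -0.8, 9.5]
grip_width: 0.011
```

Resistance builds below about 0.638, so the stay is bearing. I'll ease back up a little and let go.

```bash
python3 -m inch '{"gripper":[0.8,0.8],"offset":[[0.4,0,-0.1],[0,0,0]],"angular":[[0,0,0],[0,0,0]]}'; python3 -m inch '{"gripper":[2,2.5,3,3.5,4,4],"offset":[[0,0,0],[0,0,0],[0,0,0],[0,0,0],[0,0,0],[0,0,0]],"angular":[[0,0,0],[0,0,0],[0,0,0],[0,0,0],[0,0,0],[0,0,0]]}'
python3 - <<'E'
from h import *
im=bot.camera('scene');crop(im,330,110,450,200,6,'pics/s10.png')
im=bot.camera('wrist');cv2.imwrite('pics/w10.png',im[:,:,::-1])
E
```

```text
t: 18.18
position: [0.6366, 0.0885, 0.3046]
eef_rot: [-0.0, 1.0, -0.016, 0.001]
ft_force: [1.8, -1.7, 12.3]
grip_width: 0.0107
t: 18.92
position: [0.6355, 0.0886, 0.3032]
eef_rot: [0.0, 1.0, -0.016, 0.0]
ft_force: [-0.2, -0.5, 0.2]
grip_width: 0.0399
```

View pics/s10.png

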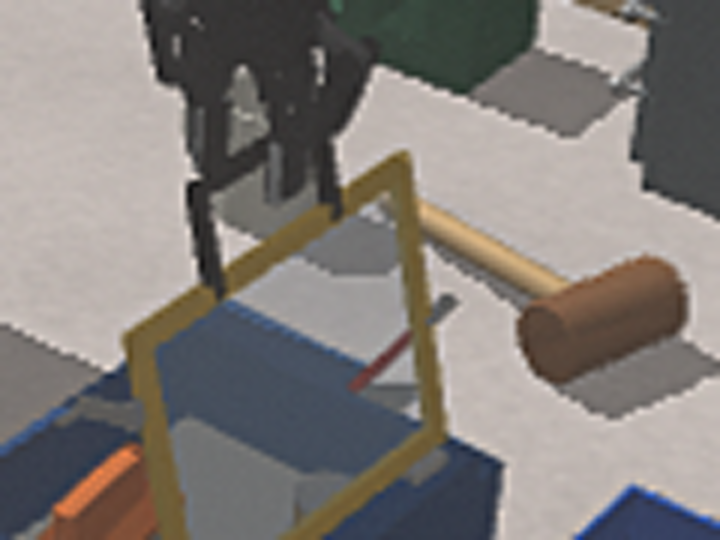

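View pics/w10.png

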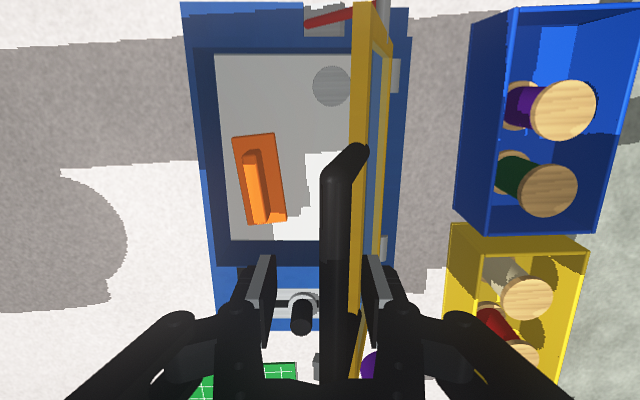

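The guard stands on its own. The bar at (345,170) is clear of both open fingers, and the die at (262,178) is now uncovered. I'll go straight up, then measure the die.

```bash
python3 -m inch '{"gripper":[4,4,4,4],"offset":[[0,0,-3],[0,0,-4],[0,0,-3],[0,0,0]],"angular":[[0,0,0],[0,0,0],[0,0,0],[0,0,0]]}';  python3 -m inch '{"gripper":[4,4,4,4],"offset":[[-4,0,0],[-5,0,0],[-4,0,0],[0,0,0]],"angular":[[0,0,0],[0,0,0],[0,0,0],[0,0,0]]}'
python3 - <<'E'
from h import *
s=bot.state();print(s['position'])
c=bot.get_calibration('wrist')
im=bot.camera('wrist');cv2.imwrite('pics/w11.png',im[:,:,::-1])
hsv=cv2.cvtColor(im,cv2.COLOR_RGB2HSV)
k=cv2.inRange(hsv,(5,150,80),(16,255,255))
cs,_=cv2.findContours(k,cv2.RETR_EXTERNAL,cv2.CHAIN_APPROX_NONE);
for q in sorted(cs,key=cv2.contourArea)[-3:]: print(cv2.contourArea(q),cv2.boundingRect(q))
q=max(cs,key=cv2.contourArea)
W=onz(c,q[:,0].astype(float),.034)[:,:2].astype(np.float32);print(cv2.minAreaRect(W))
x,y,w,h=cv2.boundingRect(q);print(x,y,w,h)
crop(im,x-40,y-40,x+w+40,y+h+40,4,'pics/w11z.png')
import pickle;pickle.dump(c,open('w11.pkl','wb'))
E
```

```text
t: 19.52
position: [0.6367, 0.0888, 0.404]
eef_rot: [-0.0, 1.0, -0.016, 0.002]
ft_force: [0.3, 0.6, -0.7]
grip_width: 0.0399
t: 20.02
position: [0.5223, 0.0926, 0.4037]
eef_rot: [0.0, 1.0, -0.016, -0.001]
ft_force: [0.5, -0.6, 0.9]
grip_width: 0.0401
[0.52227256 0.09261755 0.40373401]
45.5 (537, 280, 14, 20)
54.0 (520, 273, 20, 33)
2340.0 (328, 123, 39, 77)
((0.5634146928787231, 0.06461779028177261), (0.04936034232378006, 0.1096990630030632), 4.403841972351074)
328 123 39 77
```

View pics/w11.png

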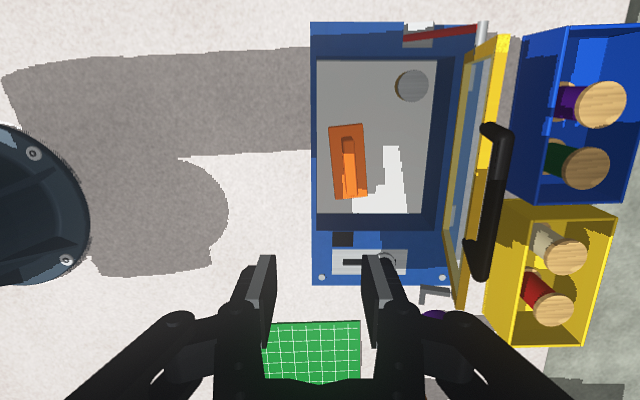

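View pics/w11z.png

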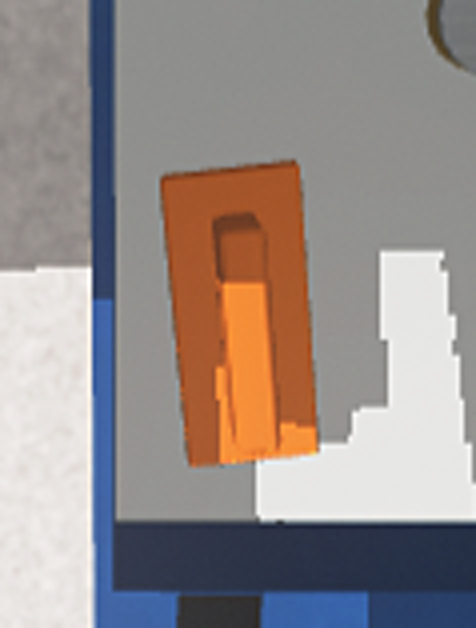

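The die plate measures 49.4x109.7 mm, matching the given size. Its centre is (0.5634, 0.0646) and its yaw +4.4°. I'll turn 6.2°, move above it and start down.

```bash
python3 -m inch '{"gripper":[3.6,3.6,3.6,3.6,3.6,3.6,3.6],"offset":[[0,0,0],[3.88,3.11,0],[0,0,5.5],[0,0,5.5],[0,0,5.5],[0,0,5.5],[0,0,0]],"angular":[[0,0,-6.2],[0,0,0],[0,0,0],[0,0,0],[0,0,0],[0,0,0],[0,0,0]]}'
python3 - <<'E'
from h import *
s=bot.state();print(s['position'],s['eef_rot'])
c=bot.get_calibration('wrist')
im=bot.camera('wrist');cv2.imwrite('pics/w12.png',im[:,:,::-1])
im=bot.camera('scene');crop(im,300,70,440,190,5,'pics/s12.png')
E
```

```text
t: 20.95
position: [0.5642, 0.0642, 0.1809]
eef_rot: [0.0, 0.999, 0.038, -0.004]
ft_force: [0.8, 0.0, 0.5]
grip_width: 0.0359
[0.56424929 0.0642356  0.18089963] [ 3.09614061e-04  9.99285794e-01  3.75789853e-02 -3.95298470e-03]
```

View pics/w12.png

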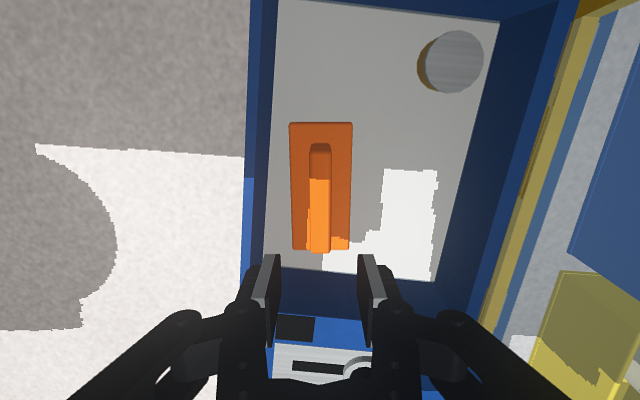

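View pics/s12.png

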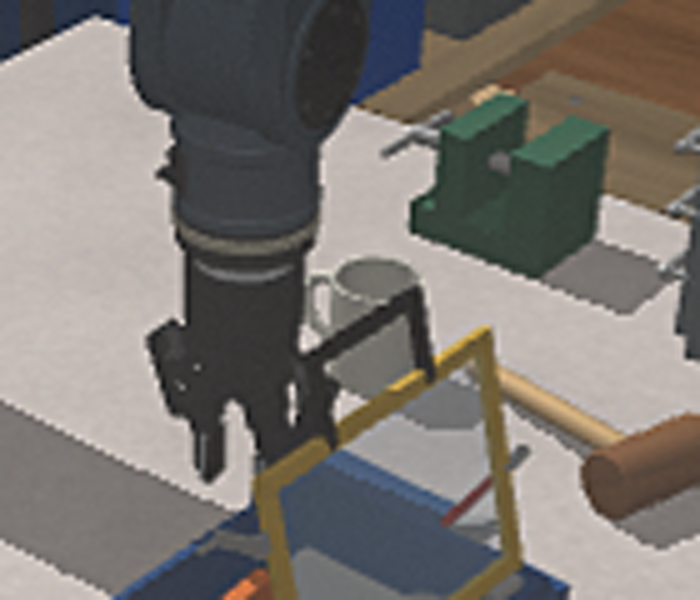

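In the wrist view the web is centred between the pads (319 against 318) and square to them. I'll descend and check the force.

```bash
python3 -m inch '{"gripper":[3.6,3.6,3.6],"offset":[[0,0,3],[0,0,3],[0,0,0]],"angular":[[0,0,0],[0,0,0],[0,0,0]]}'
python3 - <<'E'
from h import *
im=bot.camera('scene');crop(im,300,70,440,190,5,'pics/s13.png')
E
```

```text
t: 21.42
position: [0.5671, 0.0647, 0.1259]
eef_rot: [-0.0, 0.999, 0.038, 0.0]
ft_force: [-0.1, -0.4, 0.8]
grip_width: 0.0358
```

View pics/s13.png

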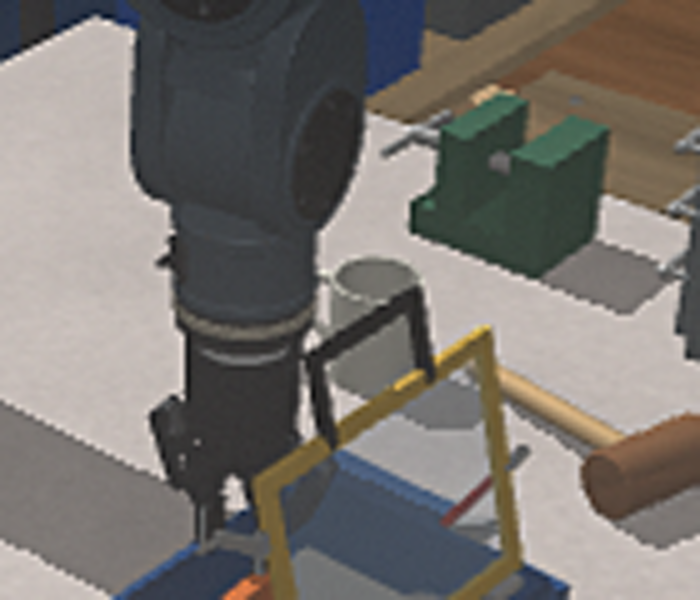

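```bash
python3 -m inch '{"gripper":[3.6,3.6],"offset":[[0,0,0],[0,0,0]],"angular":[[0,0,0],[0,0,0]]}'; python3 -m inch '{"gripper":[3.6,3.6,3.6],"offset":[[0,0,2],[0,0,2],[0,0,0]],"angular":[[0,0,0],[0,0,0],[0,0,0]]}'
```

```text
t: 21.72
position: [0.5674, 0.0648, 0.1265]
eef_rot: [-0.0, 0.999, 0.038, 0.001]
ft_force: [-0.2, -0.4, 0.1]
grip_width: 0.0357
t: 22.1
position: [0.5659, 0.0646, 0.0845]
eef_rot: [0.0, 0.999, 0.038, -0.001]
ft_force: [-0.3, -0.2, 0.4]
grip_width: 0.0361
```

```bash
python3 -m inch '{"gripper":[3.6,3.6,3.6],"offset":[[-0.25,0,1.2],[0,0,1.0],[0,0,0]],"angular":[[0,0,0],[0,0,0],[0,0,0]]}'
python3 - <<'E'
from h import *
im=bot.camera('wrist');cv2.imwrite('pics/w14.png',im[:,:,::-1])
im=bot.camera('scene');crop(im,300,70,440,190,5,'pics/s14.png')
E
```

```text
t: 22.48
position: [0.5635, 0.0645, 0.0623]
eef_rot: [0.0, 0.999, 0.038, -0.001]
ft_force: [0.0, 0.0, 0.1]
grip_width: 0.0358
```

View pics/w14.png

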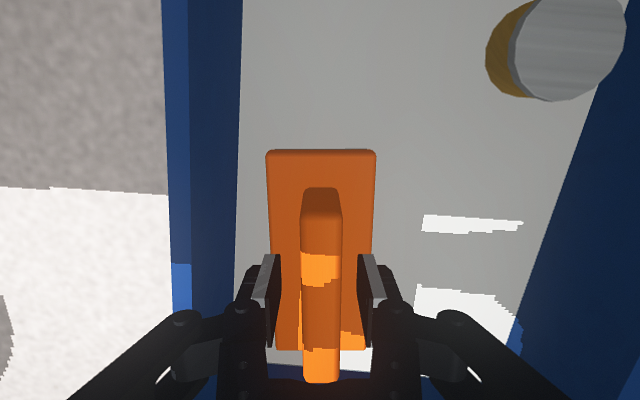

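View pics/s14.png

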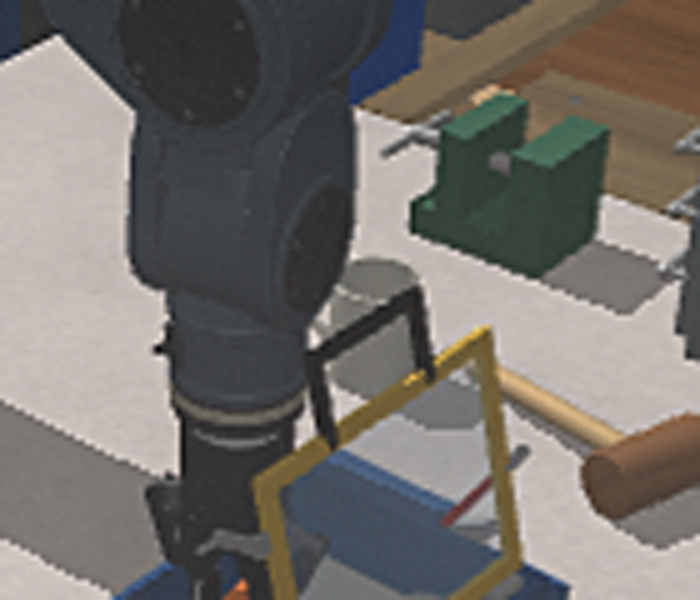

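The web sits between the pads (300–342, pads at 275 and 363) and the guard is undisturbed. Grip.

```bash
python3 -m inch '{"gripper":[1.2,1.2,1.2,1.2,1.2],"offset":[[0,0,0],[0,0,0],[0,0,0],[0,0,0],[0,0,0]],"angular":[[0,0,0],[0,0,0],[0,0,0],[0,0,0],[0,0,0]]}' 60; python3 -m inch '{"gripper":[1.2,1.2,1.2,1.2],"offset":[[0,0,-1],[0,0,-2],[0,0,-3],[0,0,0]],"angular":[[0,0,0],[0,0,0],[0,0,0],[0,0,0]]}'
python3 - <<'E'
from h import *
im=bot.camera('wrist');cv2.imwrite('pics/w15.png',im[:,:,::-1])
E
```

```text
t: 23.2
position: [0.5645, 0.0645, 0.0635]
eef_rot: [-0.0, 0.999, 0.038, 0.001]
ft_force: [0.3, -0.0, 6.1]
grip_width: 0.0152
t: 23.7
position: [0.5651, 0.0646, 0.1249]
eef_rot: [-0.0, 0.999, 0.038, 0.002]
ft_force: [0.3, 0.6, -4.4]
grip_width: 0.0152
```

View pics/w15.png

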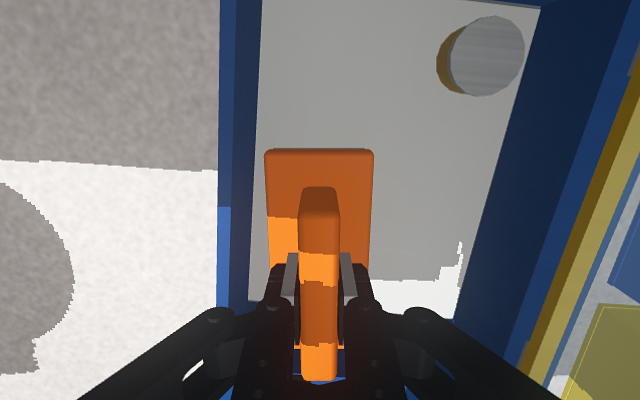

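The die is held square. I'll lift it clear and carry it right to the mat.

```bash
python3 -m inch '{"gripper":[1.2,1.2,1.2,1.2],"offset":[[0,0,-3],[0,0,-3],[0,0,-3],[0,0,0]],"angular":[[0,0,0],[0,0,0],[0,0,0],[0,0,0]]}'; python3 -m inch '{"gripper":[1.2,1.2,1.2,1.2,1.2,1.2,1.2,1.2],"offset":[[-1.31,4.87,0],[-1.31,4.87,0],[-1.31,4.87,0],[-1.31,4.87,0],[-1.31,4.87,0],[-1.31,4.87,0],[-1.31,4.87,0],[-1.31,4.87,0]],"angular":[[0,0,0],[0,0,0],[0,0,0],[0,0,0],[0,0,0],[0,0,0],[0,0,0],[0,0,0]]}'; python3 -m inch '{"gripper":[1.2,1.2],"offset":[[0,0,0],[0,0,0]],"angular":[[0,0,0],[0,0,0]]}'
python3 - <<'E'
from h import *
im=bot.camera('wrist');cv2.imwrite('pics/w16.png',im[:,:,::-1])
im=bot.camera('scene');cv2.imwrite('pics/s16.png',im[:,:,::-1])
print(bot.state()['position'])
E
```

```text
t: 24.25
position: [0.5646, 0.0645, 0.2134]
eef_rot: [-0.0, 0.999, 0.038, 0.001]
ft_force: [0.7, 0.1, -5.0]
grip_width: 0.0146
t: 25.25
position: [0.4877, -0.3331, 0.2104]
eef_rot: [-0.001, 0.999, 0.038, -0.001]
ft_force: [1.2, 0.8, -4.5]
grip_width: 0.0149
t: 25.5
position: [0.4882, -0.3315, 0.211]
eef_rot: [-0.001, 0.999, 0.037, -0.001]
ft_force: [0.4, -0.5, -5.3]
grip_width: 0.0148
[ 0.48878457 -0.33089099  0.21192445]
```

View pics/w16.png

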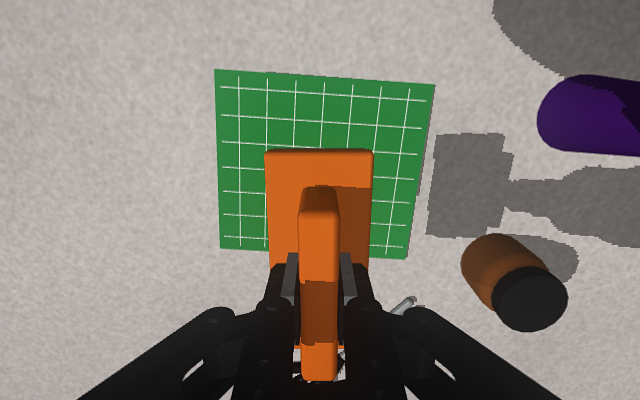

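View pics/s16.png

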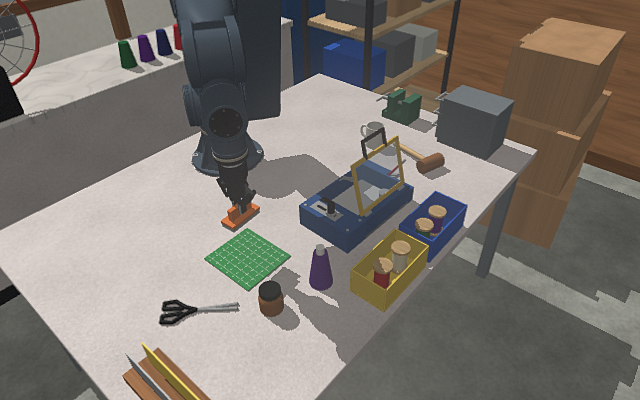

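Let me cross-check the mat centre from the wrist view corners at (214,69), (434,85), (406,259) and (220,248).

```bash
python3 - <<'E'
from h import *
c=bot.get_calibration('wrist')
P=onz(c,[(214,69),(434,85),(406,259),(220,248)],.004);print(P, P.mean(0),[np.linalg.norm(P[i]-P[i-1]) for i in range(4)])
E
python3 -m inch '{"gripper":[1.2,1.2,1.2,1.2,1.2],"offset":[[0,0,4],[0,0,4],[0,0,3.5],[0,0,2],[0,0,0]],"angular":[[0,0,0],[0,0,0],[0,0,0],[0,0,0],[0,0,0]]}'; python3 -m inch '{"gripper":[1.2,1.2],"offset":[[0,0,0],[0,0,0]],"angular":[[0,0,0],[0,0,0]]}'
```

```text
[[ 0.38616354 -0.24248371  0.004     ]
 [ 0.58662254 -0.24081618  0.004     ]
 [ 0.58973098 -0.4201459   0.004     ]
 [ 0.3883801  -0.42227822  0.004     ]] [ 0.48772429 -0.331431    0.004     ] [np.float64(0.17980817813787645), np.float64(0.20046593654469455), np.float64(0.1793566571861831), np.float64(0.20136217149563107)]
t: 26.22
position: [0.4882, -0.3303, 0.0765]
eef_rot: [-0.001, 0.999, 0.038, -0.001]
ft_force: [-0.0, 0.0, -4.4]
grip_width: 0.0149
t: 26.48
position: [0.4896, -0.3321, 0.0792]
eef_rot: [0.001, 0.999, 0.038, 0.001]
ft_force: [0.2, 0.5, -4.3]
grip_width: 0.0151
```

The mat centre agrees (0.488, -0.331; 201x180 mm). Contact is expected at TCP z ≈ 0.0555, so I'm going down slowly.

```bash
python3 -m inch '{"gripper":[1.2,1.2,1.2],"offset":[[0,0,1.0],[0,0,0.8],[0,0,0]],"angular":[[0,0,0],[0,0,0],[0,0,0]]}'; for i in 1 2 3; do python3 -m inch '{"gripper":[1.2,1.2],"offset":[[0,0,0.2],[0,0,0]],"angular":[[0,0,0],[0,0,0]]}'; done
```

```text
t: 26.85
position: [0.4883, -0.3315, 0.059]
eef_rot: [-0.001, 0.999, 0.038, -0.001]
ft_force: [-0.0, -0.2, -4.4]
grip_width: 0.015
t: 27.1
position: [0.4889, -0.3319, 0.058]
eef_rot: [0.0, 0.999, 0.038, -0.0]
ft_force: [-0.5, -0.5, -4.3]
grip_width: 0.015
t: 27.35
position: [0.4888, -0.3319, 0.0559]
eef_rot: [-0.0, 0.999, 0.038, -0.0]
ft_force: [0.3, 0.1, -4.7]
grip_width: 0.0151
t: 27.6
position: [0.489, -0.332, 0.0555]
eef_rot: [0.0, 0.999, 0.038, 0.0]
ft_force: [-7.0, 5.8, 19.5]
grip_width: 0.0148
```

It touched down at 0.0555, as predicted, with about 24 N. I'll relieve it slightly and release.

```bash
python3 -m inch '{"gripper":[1.2,1.2],"offset":[[0,0,-0.1],[0,0,0]],"angular":[[0,0,0],[0,0,0]]}'; python3 -m inch '{"gripper":[1.8,2.4,3,3.6,3.6],"offset":[[0,0,0],[0,0,0],[0,0,0],[0,0,0],[0,0,0]],"angular":[[0,0,0],[0,0,0],[0,0,0],[0,0,0],[0,0,0]]}' 30
python3 - <<'E'
from h import *
im=bot.camera('wrist');cv2.imwrite('pics/w17.png',im[:,:,::-1])
E
```

```text
t: 27.85
position: [0.489, -0.332, 0.0555]
eef_rot: [0.0, 0.999, 0.038, 0.0]
ft_force: [-2.4, 2.5, 7.6]
grip_width: 0.0152
t: 28.48
position: [0.4889, -0.3319, 0.055]
eef_rot: [0.0, 0.999, 0.038, -0.0]
ft_force: [-0.4, 0.1, -0.9]
grip_width: 0.0358
```

View pics/w17.png

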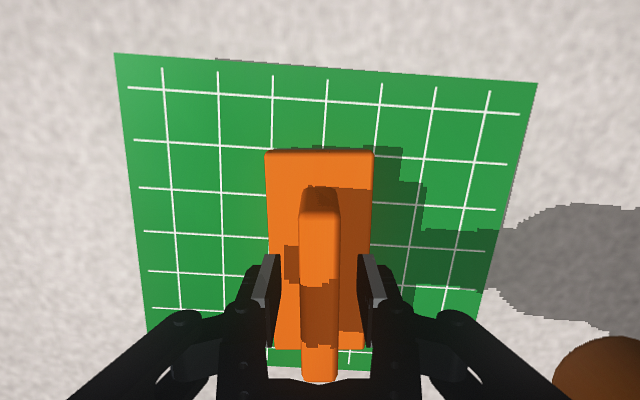

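The fingers are clear on both sides and the die is flat on the mat. Retract upward and check.

```bash
python3 -m inch '{"gripper":[3.6,3.6,3.6,3.6,3.6,3.6],"offset":[[0,0,-2],[0,0,-4],[0,0,-5],[0,0,-5],[-5,0,-3],[-5,0,0]],"angular":[[0,0,0],[0,0,0],[0,0,0],[0,0,0],[0,0,0],[0,0,0]]}';python3 -m inch '{"gripper":[3.6,3.6,3.6],"offset":[[0,0,0],[0,0,0],[0,0,0]],"angular":[[0,0,0],[0,0,0],[0,0,0]]}'
python3 - <<'E'
from h import *
c=bot.get_calibration('wrist')
im=bot.camera('wrist');cv2.imwrite('pics/w18.png',im[:,:,::-1])
hsv=cv2.cvtColor(im,cv2.COLOR_RGB2HSV)
k=cv2.inRange(hsv,(5,150,80),(16,255,255))
cs,_=cv2.findContours(k,cv2.RETR_EXTERNAL,cv2.CHAIN_APPROX_NONE);q=max(cs,key=cv2.contourArea)
print(cv2.boundingRect(q),cv2.minAreaRect(onz(c,q[:,0].astype(float),.026)[:,:2].astype(np.float32)))
im=bot.camera('scene');cv2.imwrite('pics/s18.png',im[:,:,::-1]);crop(im,340,120,440,195,8,'pics/s18z.png')
im=bot.camera('top');cv2.imwrite('pics/t18.png',im[:,:,::-1])
E
```

```text
t: 29.28
position: [0.389, -0.3401, 0.2472]
eef_rot: [0.001, 0.999, 0.038, 0.001]
ft_force: [-0.8, -0.2, -0.9]
grip_width: 0.0359
t: 29.65
position: [0.3899, -0.3393, 0.2447]
eef_rot: [-0.0, 0.999, 0.038, -0.0]
ft_force: [-0.3, 0.2, 0.2]
grip_width: 0.0356
(387, 115, 59, 105) ((0.48676490783691406, -0.3318687081336975), (0.05080132186412811, 0.10902655869722366), 4.396970272064209)
```

View pics/w18.png

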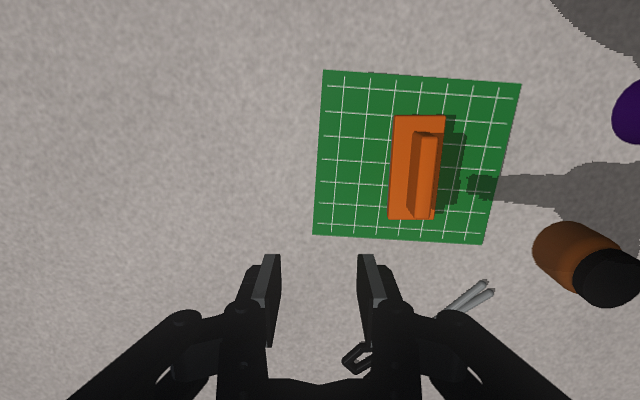

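View pics/s18z.png

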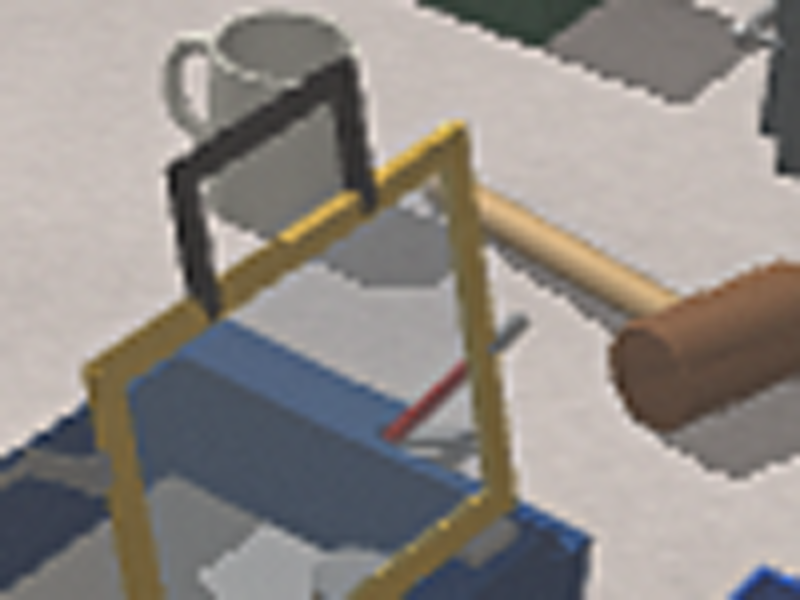

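View pics/t18.png

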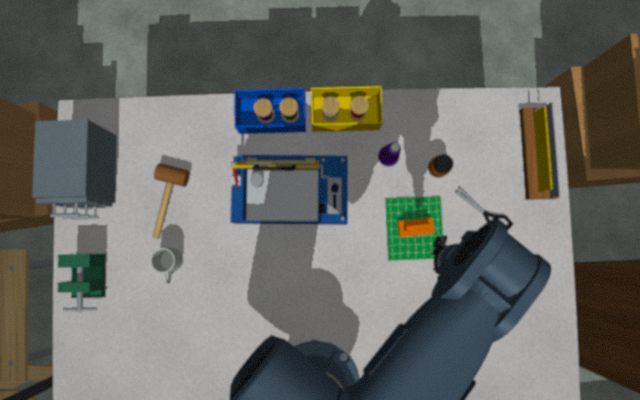

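The die is at (0.487, -0.332), flat, about 2 mm from the mat centre. Last check is the guard angle, from the bar's midpoint in the scene view at (373,135).

Run:
```python
from h import *
c=bot.get_calibration('scene');ct=bot.get_calibration('top')
y=.0855
for a in (1.22,1.25,1.28,1.31,1.34,1.38):
    X=[.6957-.23*np.cos(a)+.004*np.sin(a),.0875,.08+.23*np.sin(a)+.004*np.cos(a)]
    print(a,proj(c,[X]),proj(ct,[X]))
# stay foot candidates: seen
p=(340+390/8,120+437/8);print('foot',p)
for z in (.075,.084): 
    X=onz(c,[p],z)[0]; th=-.03;R=np.array([[np.cos(th),-np.sin(th)],[np.sin(th),np.cos(th)]]);print(z,(X[:2]-[.6056,.0906])@R)
im=cv2.imread('pics/t18.png');crop(im[:,:,::-1],220,140,360,230,5,'pics/t18z.png')
```

```text
1.22 [[366.60061747 134.00667582]] [[274.00113235 176.80637606]]
1.25 [[368.34865474 134.10580775]] [[273.8804452  174.18720027]]
1.28 [[370.12141831 134.26784173]] [[273.76673726 171.55039432]]
1.31 [[371.91719217 134.49321548]] [[273.66019471 168.89964304]]
1.34 [[373.73419727 134.782288  ]] [[273.56099004 166.23867718]]
1.38 [[376.18670743 135.26727179]] [[273.44040292 162.68134626]]
foot (388.75, 174.625)
0.075 [0.02432209 0.12820124]
0.084 [0.03110192 0.1177367 ]
```

View pics/t18z.png

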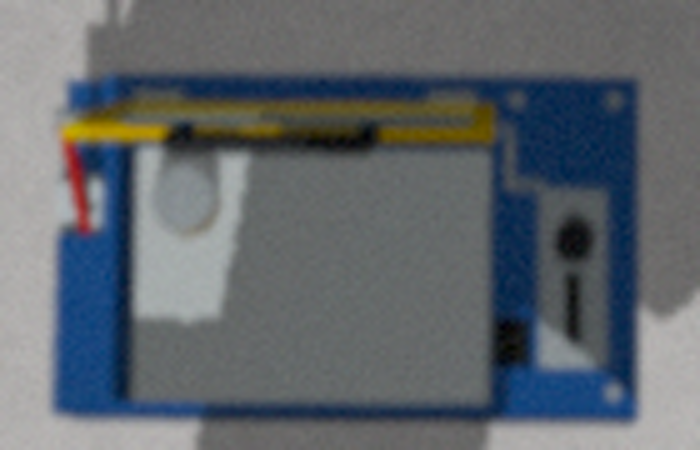

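Two views put the guard at about 1.33 rad (top 1.327, scene 1.33). The foot ray fits the lower height better, with y nearer the track. The tin is in place and the gripper is clear, so I'm handing in.

Run:
```python
from cell import bot
print(bot.hand_in(), bot.state()['t'])
```

```text
the job is handed in; nothing more can be done
the job is handed in; nothing more can be done
```

The die is out of the cutter and sitting flat on the mat, and the guard is left open on its stay. I handed in at about 30 s of the 72 s allowed; no verdict comes back.

**What I did:**
- **Guard lock:** The guard was held on the first try, so I lowered it again. I slid the knob about 41 mm to the far end of its slot, and the guard then lifted freely.
- **Opening:** I raised the guard until it touched its stop, lowered it onto the stay and let go.
- **Die:** I lifted the die out by its web and set it down on the mat with a push of about 24 N.

**Last checks:**
- **Die position:** Its centre is (0.487, -0.332), about 2 mm from the mat centre I measured. Its outline has the right size at the height it should lie, so it looks flat.
- **Guard angle:** About 1.33 rad from both the top and scene views, against the nominal 1.31 and inside the 1.25–1.38 limits.
- **Everything else:** The tin and the other things look unmoved in the last top picture, and the gripper was clear of everything.

**What did not fit so well:**
- **Lock pull:** On the first try the pull at the handle reached about 37 N before I stopped, more than I meant to use.
- **Stay foot:** I judged it down because the guard stands on its own, from its angle, and from a rough ray. That ray landed 10 mm off the track's middle for the lower height and 20 mm off for the upper one; I did not measure its height directly.

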